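# Pair up the tartlet tins and close their carton

## Robot

A 6-joint arm with a two-finger parallel gripper is mounted at the origin on the work surface. World frame = base frame: x ahead of the robot, y to its left, z up, the work surface at z = 0. Lengths are in m, angles in rad, forces in N, time in s.
With the tool pointing down it reaches from about 0.35 to 0.975 m from the base axis. Payload 7.1 kg.
Tool frame: the origin (TCP) lies on the centre line of the jaws, within the pads' length; the fingertips stand 11 mm ahead of it and the grasp point (between the pads) lies 8 mm behind it; z points along the fingers, y is the line along which they close (so a half turn about z gives the same grasp; the last joint's range is limited). The gripper opens to 88 mm and grips with 3 to 60 N. Pads are 20 mm wide; open, the fingers measure 115 mm over their backs; the gripper's body (75 mm by 178 mm) begins 61 mm behind the grasp point.
Start: joints at [-1.297, 0.423, 1.63, -0, 1.089, -0.019], TCP at [0.18, -0.598, 0.234] pointing down, gripper open.
Joint ranges: [-3, 3], [-0.9, 2.11], [0.09, 2.58], [-1.31, 4.45], [0.11, 2.69], [-2.54, 2.54]. Speed limits (rad/s): [2.39, 2.39, 3.01, 3.14, 3.14, 3.14].

## Interface

Orientations are given as a rotation vector (axis times angle).
In Python, from cell import arm gives the robot as it stands.
- The arm moves only by the shell command python3 -m inch 'ROWS' [OPENING]. ROWS is JSON, one flat list of numbers, 6 for each row, row after row: the shift along the tool's x, y, z in cm, then the turn, a rotation vector about the tool's x, y, z in degrees. In form: [x, y, z, rx, ry, rz, x, y, z, rx, ry, rz, ...]. A call has 1 to 12 rows; each row is the pose to reach, as a shift and turn from the pose commanded when the call began, along the tool's axes at that moment; what a row does not reach only later rows make up. A row lasts 1/12 s, in which the tool goes at most 41.7 mm and 7.16 degrees, less where a joint would pass 70% of its speed; a pose out of reach is approached as far as the arm can. A call with a gripper value outside its range is refused whole. OPENING is the closure, from 0 (fully open) to 1 (shut), set as the call begins (- or left out, the last holds). The fingers move at their own pace and stop on an object; the grip force is fixed at half the most. Time passes only in rows, so rows that repeat a pose let the fingers close. It gives the time, the measured TCP pose, the force, the opening and the grip force at its end, in the units of the state.
- arm.get_obs(): the state, without advancing time (a new reading comes with each control period).
- arm.camera(name): name is "scene" or "top"; returns a dict with "color" (420x560x3 uint8, red, green, blue), "range_z" (420x560 float32, m along the optical axis (not along the pixel's ray), 0 where there is no reading), "vertical_fov" (degrees; the focal length in pixels is half the picture's height over the tangent of half this angle, whatever the lens; pixels are square), "cx", "cy" (the principal point, pixels), "rvec" (rotation vector, rad) and "tvec" (3), from world to camera coordinates, as OpenCV has them. Camera axes: x right, y down, z forward; pixel columns grow to the right and rows downward; lengths in m; the calibration is good to about 2 mm. A picture is of the moment at which its call begins.
- arm.hand_in(): hands the job in; it is judged then, once.
The state is a dict: "clock": time; "joint_pos": joint angles; "qd": joint speeds; "tau": joint torques, N m; "tcp_pos": TCP position; "tool_rot": TCP orientation; "ft_force": force on the tool from outside, world axes, zero at the start; "moment": the same for the moment, N m; "opening": finger opening in m; "finger_force": force on a finger pad.
Only numpy, scipy, OpenCV 4.12 (cv2) and the standard library are available. Lean on these libraries where they do the work, as an engineer would, in place of code of your own. Each camera call takes 0.05 s, during which the arm holds its last target. There are 200 camera calls.

## Task

The carton is for a pair of tartlet tins of the same shape, and one is already in it: take the matching tin from the counter to its right and set it down flat, open side up, in the carton's empty half. Then close the carton, folding the two short end flaps down first and then the two long flaps over them, until all four lie flat. Leave the other tins and everything else on the counter where they are.

Things in the scene. Friction and masses are not known exactly. Their poses are not given: they have to be found in the camera images.
- carton: open cardboard carton, fixed to the counter: 130 (its x) x 229 (its y), rim 44 high, walls 3. Origin at the centre of its underside, axes along its sides. A low card partition (3 thick, top 15 above the counter) splits it into two cells, 124 (x) x 110 (y) inside, one at +y, one at -y. One cell holds a tin, the other is empty; which varies. Cell floors are 5 above the counter.
- cell_left (a point): centre of the floor of the carton's +y cell, 5 above the counter
- cell_right (a point): centre of the floor of the carton's -y cell, 5 above the counter
- flap_end_left (a joint): angle of the short end flap at the carton's +y end (rad): 0 = folded in flat, 1.57 = upright, more = leaning out. 126 wide and 62 deep, hinge line parallel to the carton's x at y = +114.5, 45.5 above the carton's underside; 2.5 thick. Starts at 1.7 to 2.15; outer stop 2.4. Its stiff crease stays where left (about 0.5 N at the edge moves it).
- flap_end_left_edge (a point): middle of the free edge of the short end flap at the carton's +y end
- flap_end_right (a joint): angle of the short end flap at the carton's -y end (rad): 0 = folded in flat, 1.57 = upright, more = leaning out. 126 wide and 62 deep, hinge line parallel to the carton's x at y = -114.5, 45.5 above the carton's underside; 2.5 thick. Starts at 1.7 to 2.15; outer stop 2.4. Its stiff crease stays where left (about 0.5 N at the edge moves it).
- flap_end_right_edge (a point): middle of the free edge of the short end flap at the carton's -y end
- flap_near (a joint): angle of the long flap on the carton's -x side, next to the robot (rad): 0 = folded in flat, 1.57 = upright, more = leaning out. 229 wide and 64 deep, hinge line parallel to the carton's y at x = -65, 48.5 above the carton's underside; 2.5 thick. Starts at 1.7 to 2.15; outer stop 2.4. Its stiff crease stays where left (about 0.5 N at the edge moves it).
- flap_near_edge (a point): middle of the free edge of the long flap on the carton's -x side, next to the robot
- flap_far (a joint): angle of the long flap on the carton's +x side, away from the robot (rad): 0 = folded in flat, 1.57 = upright, more = leaning out. 229 wide and 64 deep, hinge line parallel to the carton's y at x = +65, 48.5 above the carton's underside; 2.5 thick. Starts at 1.7 to 2.15; outer stop 2.4. Its stiff crease stays where left (about 0.5 N at the edge moves it).
- flap_far_edge (a point): middle of the free edge of the long flap on the carton's +x side, away from the robot
- round_a: tartlet tin, round, 67 in diameter (grip it across any diameter). Straight fluted sides 3 thick, 28 high, open on top, dark steel, 90 g, upright. Origin at the centre of its underside. Starts either in the carton (a long one lies along the carton's y there) or on the bundle of flat carton blanks behind it.
- round_b: tartlet tin, same shape and size as round_a. Straight fluted sides 3 thick, 28 high, open on top, dark steel, 90 g, upright. Origin at the centre of its underside. Starts on the counter to the right of the carton, turned any way.
- oblong_a: tartlet tin, rectangular, 96 long (its y) x 58 wide (its x; grip it across this). Straight fluted sides 3 thick, 28 high, open on top, dark steel, 90 g, upright. Origin at the centre of its underside. Starts either in the carton (a long one lies along the carton's y there) or on the bundle of flat carton blanks behind it.
- oblong_b: tartlet tin, same shape and size as oblong_a. Straight fluted sides 3 thick, 28 high, open on top, dark steel, 90 g, upright. Origin at the centre of its underside. Starts on the counter to the right of the carton, turned any way.
- boat_a: tartlet tin, boat-shaped, pointed at both ends, 100 long (its y) x 51 wide in the middle (its x; grip it across this). Straight fluted sides 3 thick, 28 high, open on top, dark steel, 90 g, upright. Origin at the centre of its underside. Starts either in the carton (a long one lies along the carton's y there) or on the bundle of flat carton blanks behind it.
- boat_b: tartlet tin, same shape and size as boat_a. Straight fluted sides 3 thick, 28 high, open on top, dark steel, 90 g, upright. Origin at the centre of its underside. Starts on the counter to the right of the carton, turned any way.
- rolling_pin: black rolling pin, roller 54 in diameter and 250 long, handles at both ends (420 long over all, along its x), lying on the left; origin under its middle. Bystander.
- scraper: bench scraper lying flat, steel blade 150 x 100 with a wooden bar handle, 23 high; origin under it. Bystander.
- brush: pastry brush lying flat, 200 long along its x, 42 wide, 20 high; origin under its middle. Bystander.
- bean_jar: white ceramic jar with a steel lid, 72 in diameter, 120 high, upright; origin at the centre of its underside. Bystander. The tallest thing in reach.
- cutter: plain steel pastry-cutter ring, 78 in diameter, 45 high, no bottom; origin at the centre of its underside. Bystander.
- spatula: kitchen spatula lying flat, 180 long along its x, handle to its -x, flat blade 90 x 65 x 3 to its +x, at most 20 high; origin under its middle. Bystander.
Not all that is in view belongs to the job. Leave any blue look-alike of the boat_b alone.

How it is judged:
By the outcome, as a careful person would: the job done as asked, in the order asked, and still so for the second after the job is handed in, with the robot touching nothing.
It also fails if it takes over 64 s, if anything falls off the work surface, if the arm or the gripper's body presses on something with over 40 N, if the wrist force passes 120 N, or if a joint passes its speed limit or range.

## Working session

There is one attempt and no reset: what is moved stays moved. The work goes in short steps, Python scripts to look and compute and a shell command to move; the robot and the scene stay as the last step left them, time stands still between calls to the robot, and variables do not carry over. Pictures are saved under pics/ and viewed, at most 10 in all, crops included, and the job is handed in when it is done.

```bash
ls; mkdir -p pics; cat > h.py <<'E'
import numpy as np, cv2
from cell import arm
def cam(n):
    c=arm.camera(n); c['f']=c['color'].shape[0]/2/np.tan(np.radians(c['vertical_fov'])/2)
    c['R']=cv2.Rodrigues(np.array(c['rvec'],float))[0]; c['t']=np.array(c['tvec'],float).ravel(); return c
def ray(c,u,v):
    d=c['R'].T@np.array([(u-c['cx'])/c['f'],(v-c['cy'])/c['f'],1]); return -c['R'].T@c['t'],d
def onz(c,u,v,z):
    o,d=ray(c,u,v); return o+d*(z-o[2])/d[2]
def cloud(c):
    z=c['range_z']; v,u=np.mgrid[:z.shape[0],:z.shape[1]]
    p=np.stack([(u-c['cx'])/c['f']*z,(v-c['cy'])/c['f']*z,z],-1)
    P=(p-c['t'])@c['R']; P[z==0]=np.nan; return P
def save(c,n): cv2.imwrite('pics/'+n+'.png',c['color'][...,::-1])
E
python3 - <<'E'
from h import *
for n in('scene','top'):
    c=cam(n); save(c,n+'0'); print(n,c['f'],c['cx'],c['cy'],(-c['R'].T@c['t']).round(3),c['R'].round(2).tolist(),(c['range_z']==0).mean())
o=arm.get_obs(); print(o)
E
```

```text
pics
scene 468.5426895731522 277.4136165653001 203.9921623019451 [1.371 0.777 1.119] [[-0.67, 0.74, 0.01], [0.48, 0.45, -0.75], [-0.56, -0.5, -0.66]] 0.02127551020408163
top 419.3627980272206 278.4402039731325 215.19685046527817 [ 0.298 -0.019  1.491] [[-0.0, -1.0, -0.01], [-0.99, 0.01, -0.13], [0.13, 0.01, -0.99]] 0.0039880952380952385
{'clock': 0.1, 'joint_pos': array([-1.29701275e+00,  4.23740614e-01,  1.63057338e+00, -3.73227141e-05,
        1.08859812e+00, -1.89863203e-02]), 'qd': array([ 7.09360448e-04, -1.48430299e-03, -3.45255788e-05, -1.22747527e-03,
       -5.30792498e-04,  1.26690554e-05]), 'tau': array([ 1.76496851e-04, -5.45612526e+01, -2.74323767e+01,  6.45030895e-02,
        1.88035879e-02, -4.38706616e-05]), 'tcp_pos': array([ 0.18027589, -0.59795006,  0.23301008]), 'tool_rot': array([-3.10669822e+00, -4.58077838e-01,  3.14705565e-04]), 'ft_force': array([ 0.43280501, -0.07416231, -0.43430112]), 'moment': array([-0.03375014,  0.00328477, -0.0149984 ]), 'finger_force': 0.0, 'opening': 0.08803966390527614}
```

View pics/scene0.png

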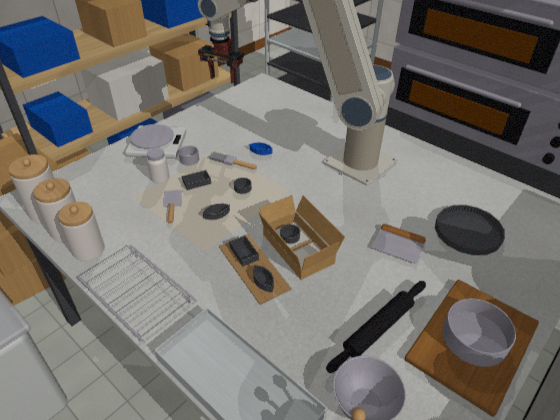

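View pics/top0.png

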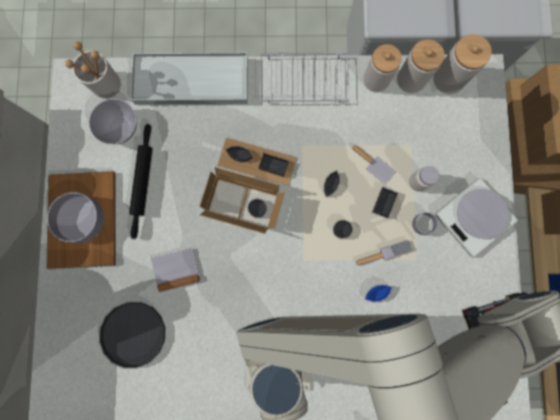

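The scene view shows a round tin in the carton (289,233) and a loose round tin at (242,186). In the top view the carton is at (242,200), its tin is in the -y cell (257,208), and the loose round tin is at (343,229). So round_b goes into the +y cell.

```bash
python3 - <<'E'
from h import *
T=cam('top');S=cam('scene')
a=cv2.resize(T['color'][150:250,185:365],None,fx=4.4,fy=4.4,interpolation=cv2.INTER_CUBIC)
cv2.imwrite('pics/tc.png',a[...,::-1])
b=cv2.resize(S['color'][165:285,220:360],None,fx=5,fy=5,interpolation=cv2.INTER_CUBIC)
cv2.imwrite('pics/sc.png',b[...,::-1])
def dark(c,u,v,r=16):
    g=c['color'].max(2).astype(int); m=(g<95).astype(np.uint8)
    n,l,st,ce=cv2.connectedComponentsWithStats(m)
    i=l[v,u] if l[v,u] else max(range(1,n),key=lambda k:-np.hypot(*(ce[k]-[u,v]))); return st[i],ce[i],l==i
for nm,tu,su in(('b',(343,229),(242,186)),('a',(257,208),(289,233))):
    PT=[]
    for c,u in((T,tu),(S,su)):
        s,ce,m=dark(c,*u); P=cloud(c)[m]
        print(nm,s,ce.round(1),'z14',onz(c,*ce,.014).round(4),'cloud min',np.nanpercentile(P,2,0).round(3),'max',np.nanpercentile(P,98,0).round(3))
        PT.append(ray(c,*ce))
    (o1,d1),(o2,d2)=PT; A=np.stack([d1,-d2],1); k=np.linalg.lstsq(A,o2-o1,rcond=None)[0]
    print('tri',((o1+k[0]*d1+o2+k[1]*d2)/2).round(4),'gap',np.linalg.norm(o1+k[0]*d1-o2-k[1]*d2).round(4))
E
```

```text
b [334 221  18  17 254] [342.5 228.9] z14 [ 0.4402 -0.2306  0.014 ] cloud min [ 0.413 -0.259 -0.006] max [ 0.467 -0.199  0.03 ]
b [234 178  17  16 232] [242.  185.3] z14 [ 0.4385 -0.2311  0.014 ] cloud min [ 0.406 -0.262  0.001] max [ 0.471 -0.195  0.032]
tri [ 0.4399 -0.2301  0.0154] gap 0.0006
a [248 199  19  18 265] [257.  207.8] z14 [0.5173 0.0716 0.014 ] cloud min [0.487 0.042 0.001] max [0.545 0.101 0.037]
a [276 224  24  20 326] [289.5 232.9] z14 [0.509  0.0658 0.014 ] cloud min [0.483 0.018 0.005] max [0.547 0.104 0.038]
tri [0.5159 0.0712 0.0227] gap 0.0004
```

View pics/tc.png

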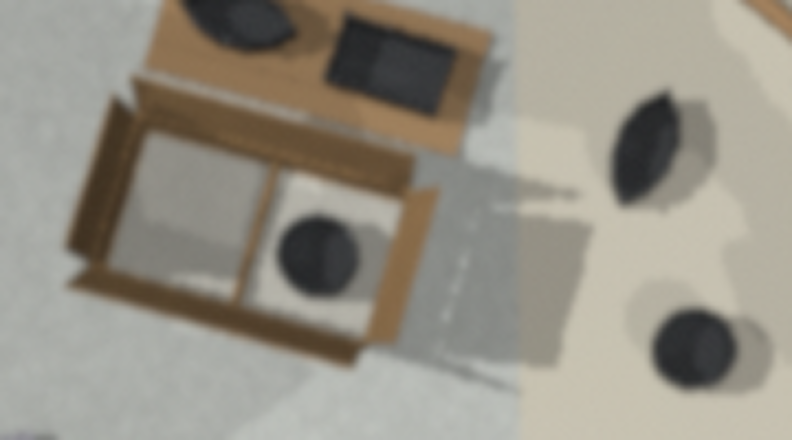

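View pics/sc.png

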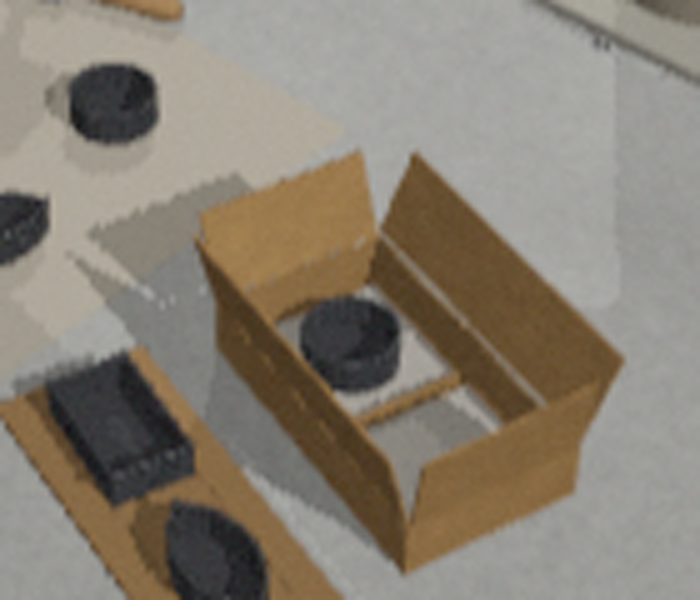

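The crops show the carton turned about 15°, with flap corners visible in both views and the -y cell occupied. I'll triangulate the flap corners and fit the carton frame.

```bash
python3 - <<'E'
from h import *
T=cam('top');S=cam('scene')
pts={'N+':((70,286),(622,360)),'N-':((352,364),(415,152)),'F+':((134,80),(405,572)),'F-':((415,157),(197,240)),
'Lf':((115,97),(425,465)),'Ln':((68,248),(600,387)),'Rf':((437,188),(202,212)),'Rn':((395,345),(360,152)),
'Pf':((277,170),(363,420)),'Pn':((238,300),(465,378))}
X={}
for k,(a,b) in pts.items():
    o1,d1=ray(T,185+a[0]/4.4-.4,150+a[1]/4.4-.4);o2,d2=ray(S,220+b[0]/5-.4,165+b[1]/5-.4)
    q=np.linalg.lstsq(np.stack([d1,-d2],1),o2-o1,rcond=None)[0]
    p1,p2=o1+q[0]*d1,o2+q[1]*d2; X[k]=(p1+p2)/2; print(k,X[k].round(4),'gap',np.linalg.norm(p1-p2).round(4))
for a,b in('N+ N-','F+ F-','Lf Ln','Rf Rn','Pf Pn','Lf Rf','Ln Rn'): pass
E
python3 - <<'E'
E
cat >> /dev/null <<'E'
E
```

```text
N+ [0.4809 0.2562 0.1055] gap 0.0035
N- [0.4201 0.0415 0.111 ] gap 0.0027
F+ [0.6544 0.2258 0.0359] gap 0.0146
F- [ 0.579  -0.007   0.1076] gap 0.0013
Lf [0.6279 0.2235 0.1055] gap 0.0013
Ln [0.5094 0.2592 0.1057] gap 0.0058
Rf [ 0.5555 -0.0241  0.106 ] gap 0.0001
Rn [0.4358 0.0084 0.1017] gap 0.0004
Pf [0.5766 0.1163 0.0291] gap 0.0295
Pn [0.4808 0.1393 0.0092] gap 0.0054Traceback (most recent call last):
  File "<stdin>", line 11, in <module>
ValueError: too many values to unpack (expected 2)
```

```bash
cat >> h.py <<'E'
from scipy.spatial.transform import Rotation as Ro
YAW=np.radians(-15.8); CX=np.array([np.cos(YAW),np.sin(YAW)]); CY=np.array([-np.sin(YAW),np.cos(YAW)]); C0=np.array([.534,.1248])
def cw(x,y,z): return np.r_[C0+x*CX+y*CY,z]   # carton (m) -> world
def rel(p,yaw=-15.8,R0=None,p0=None):
    """tool-frame cm, deg from present pose to TCP p, tool down, tool y at yaw (deg)"""
    o=arm.get_obs(); R0=Ro.from_rotvec(o['tool_rot']).as_matrix(); a=np.radians(yaw)
    y=np.array([np.cos(a),np.sin(a),0]); z=np.array([0,0,-1.]); Rt=np.stack([np.cross(y,z),y,z],1)
    return (np.r_[R0.T@(np.array(p)-o['tcp_pos'])*100,np.degrees(Ro.from_matrix(R0.T@Rt).as_rotvec())]).round(2).tolist()
E
python3 - <<'E'
from h import *
print(rel([.440,-.2305,.12])); print(rel([.440,-.2305,.024]))
# carton check from depth in carton frame
for n in('top','scene'):
    P=cloud(cam(n)).reshape(-1,3); P=P[~np.isnan(P[:,0])]; d=P[:,:2]-C0; x,y,z=d@CX,d@CY,P[:,2]
    def q(m,v): return (m.sum(),np.percentile(v[m],[5,50,95]).round(4).tolist()) if m.sum()>5 else None
    w=(z>.015)&(z<.040)
    print(n,'farwall',q(w&(abs(y)<.09)&(abs(x-.065)<.012),x),'nearwall',q(w&(abs(y)<.09)&(abs(x+.065)<.012),x))
    print('L',q(w&(abs(x)<.05)&(abs(y-.1145)<.012),y),'R',q(w&(abs(x)<.05)&(abs(y+.1145)<.012),y))
    h=(z>.06)&(z<.115)
    for nm,m,v in(('near',h&(abs(y)<.1)&(x<-.055)&(x>-.12),-x-.065),('far',h&(abs(y)<.1)&(x>.055)&(x<.12),x-.065),('Lf',h&(abs(x)<.05)&(y>.1)&(y<.17),y-.1145),('Rf',h&(abs(x)<.05)&(y<-.1)&(y>-.17),-y-.1145)):
        if m.sum()>20:
            print(nm,m.sum(),'angle',(np.pi/2+np.arctan(np.polyfit(z[m],v[m],1)[0])).round(2),'v at hinge',np.polyval(np.polyfit(z[m],v[m],1),.047).round(4))
E
```

```text
[35.47, -27.71, 11.36, -0.03, -0.02, -57.43]
[35.47, -27.7, 20.96, -0.03, -0.02, -57.43]
top farwall (np.int64(69), [0.0621, 0.0634, 0.0654]) nearwall None
L (np.int64(47), [0.1101, 0.1114, 0.1131]) R None
near 334 angle 1.98 v at hinge -0.0035
far 402 angle 1.82 v at hinge -0.0004
Lf 167 angle 1.72 v at hinge -0.0013
Rf 156 angle 1.97 v at hinge -0.0003
scene farwall (np.int64(165), [0.063, 0.0654, 0.0674]) nearwall (np.int64(150), [-0.0645, -0.0615, -0.0593])
L (np.int64(130), [0.1105, 0.1128, 0.1153]) R (np.int64(104), [-0.1168, -0.1126, -0.1094])
near 729 angle 1.97 v at hinge -0.0027
far 259 angle 1.8 v at hinge 0.0013
Lf 251 angle 1.71 v at hinge -0.0002
Rf 378 angle 1.95 v at hinge 0.0004
```

```bash
python3 -m inch '[35.47,-27.7,11.4,0,0,-57.4, 35.47,-27.7,11.4,0,0,-57.4, 35.47,-27.7,11.4,0,0,-57.4, 35.47,-27.7,11.4,0,0,-57.4, 35.47,-27.7,11.4,0,0,-57.4, 35.47,-27.7,11.4,0,0,-57.4, 35.47,-27.7,11.4,0,0,-57.4, 35.47,-27.7,11.4,0,0,-57.4, 35.47,-27.7,11.4,0,0,-57.4, 35.47,-27.7,11.4,0,0,-57.4, 35.47,-27.7,11.4,0,0,-57.4, 35.47,-27.7,11.4,0,0,-57.4]' 0; python3 - <<'E'
from h import *
print(rel([.440,-.2305,.019]))
E
```

```text
clock: 1.4
tcp_pos: [0.4421, -0.2264, 0.1185]
tool_rot: [-2.501, -1.899, -0.0]
ft_force: [-0.8, 0.5, -0.0]
opening: 0.0873
finger_force: 0.0
[-0.46, -0.08, 9.95, -0.06, -0.07, 0.2]
```

```bash
python3 -m inch '[0,0,0,0,0,0, 0,0,0,0,0,0, 0,0,0,0,0,0]' >/dev/null; python3 - <<'E'
from h import *
print(rel([.440,-.2305,.019]))
c=cam('top'); cv2.imwrite('pics/t2.png',cv2.resize(c['color'][150:290,250:430],None,fx=4,fy=4)[...,::-1])
E
```

```text
[0.13, -0.02, 10.1, 0.03, 0.02, -0.07]
```

View pics/t2.png

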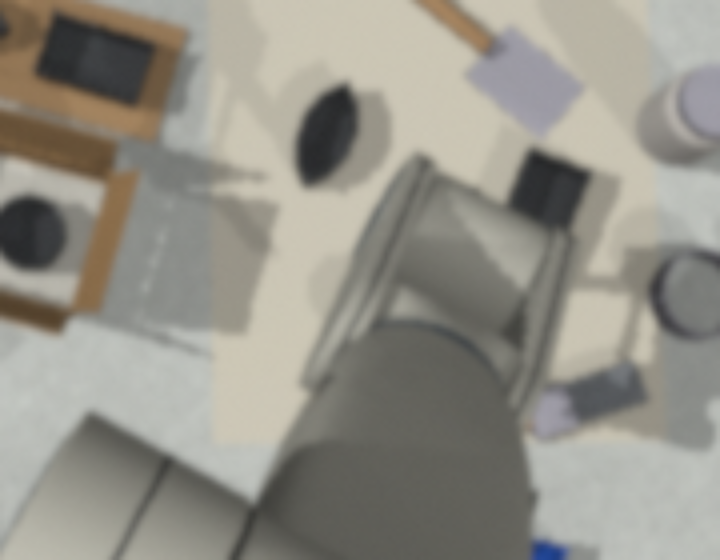

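The arm covers the tin, and nothing else has moved. Descend and grip.

```bash
python3 -m inch '[0.1,0,3,0,0,0, 0.1,0,6,0,0,0, 0.1,0,8.5,0,0,0, 0.1,0,10,0,0,0, 0.1,0,10,0,0,0, 0.1,0,10,0,0,0]' && python3 -m inch '[0,0,0,0,0,0,0,0,0,0,0,0,0,0,0,0,0,0,0,0,0,0,0,0,0,0,0,0,0,0,0,0,0,0,0,0,0,0,0,0,0,0,0,0,0,0,0,0,0,0,0,0,0,0]' 1
```

```text
clock: 2.2
tcp_pos: [0.4395, -0.2308, 0.0195]
tool_rot: [-2.507, -1.891, 0.001]
ft_force: [-0.1, 0.0, 0.2]
opening: 0.0878
finger_force: 0.0
clock: 2.95
tcp_pos: [0.4408, -0.2302, 0.0207]
tool_rot: [2.505, 1.894, 0.001]
ft_force: [-1.4, -2.1, 7.8]
opening: 0.0649
finger_force: 30.0
```

```bash
python3 -m inch '[0,0,-1.5,0,0,0,0,0,-5,0,0,0,0,0,-9,0,0,0,0,0,-12.5,0,0,0,0,0,-15,0,0,0,0,0,-15,0,0,0,0,0,-15,0,0,0]' ; python3 - <<'E'
from h import *
print(rel(cw(0,.0565,.17)))
E
```

```text
clock: 3.53
tcp_pos: [0.4412, -0.2301, 0.1712]
tool_rot: [2.503, 1.893, 0.003]
ft_force: [-0.1, 1.2, -1.4]
opening: 0.0652
finger_force: 30.0
[42.33, -0.74, 0.08, 0.22, 0.05, -0.01]
```

```bash
python3 -m inch '[2,0,0,0,0,0,5.5,0,0,0,0,0,9.5,-0.1,0,0,0,0,13.5,-0.2,0,0,0,0,17.5,-0.3,0,0,0,0,21.5,-0.4,0,0,0,0,25.5,-0.5,0,0,0,0,29.5,-0.6,0,0,0,0,33.5,-0.7,0,0,0,0,37.5,-0.7,0,0,0,0,40.8,-0.7,0,0,0,0,42.3,-0.7,0,0,0,0]' >/dev/null; python3 -m inch '[0,0,0,0,0,0,0,0,0,0,0,0,0,0,0,0,0,0]'; python3 - <<'E'
from h import *
print(rel(cw(0,.0565,.026)))
c=cam('scene'); cv2.imwrite('pics/s3.png',cv2.resize(c['color'][120:290,200:400],None,fx=3,fy=3)[...,::-1])
c=cam('top'); 
E
```

```text
clock: 4.78
tcp_pos: [0.5478, 0.1776, 0.1685]
tool_rot: [-2.506, -1.893, 0.004]
ft_force: [0.7, -0.7, -0.7]
opening: 0.0646
finger_force: 30.0
[0.22, 0.14, 14.25, -0.13, 0.1, -0.05]
```

View pics/s3.png

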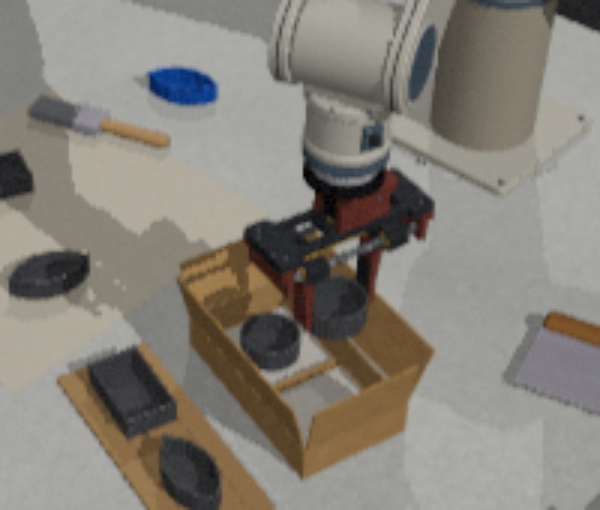

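The tin is held level above the +y cell (about 335,305 in the crop). Lower it.

```bash
python3 -m inch '[0.1,0.1,2,0,0,0,0.2,0.1,5,0,0,0,0.2,0.1,8,0,0,0,0.2,0.1,10,0,0,0,0.2,0.1,11.5,0,0,0,0.2,0.1,12.5,0,0,0,0.2,0.1,13.2,0,0,0,0.2,0.1,13.7,0,0,0,0.2,0.1,14,0,0,0,0.2,0.1,14.1,0,0,0,0.2,0.1,14.1,0,0,0]'; python3 - <<'E'
from h import *
print(rel(cw(0,.0565,.026)))
E
```

```text
clock: 5.8
tcp_pos: [0.5508, 0.1808, 0.0291]
tool_rot: [2.506, 1.894, 0.001]
ft_force: [-0.5, 0.1, -1.1]
opening: 0.0648
finger_force: 30.0
[-0.19, -0.09, 0.31, 0.04, -0.02, -0.03]
```

```bash
python3 -m inch '[0,0,0.1,0,0,0,0,0,0.2,0,0,0,0,0,0.2,0,0,0,0,0,0.2,0,0,0]'; python3 -m inch '[0,0,0,0,0,0,0,0,0,0,0,0,0,0,0,0,0,0]' 0.15;python3 -m inch '[0,0,0,0,0,0,0,0,0,0,0,0,0,0,0,0,0,0]'
```

```text
clock: 6.13
tcp_pos: [0.5506, 0.1808, 0.0269]
tool_rot: [2.506, 1.895, 0.001]
ft_force: [-0.6, -0.9, -0.6]
opening: 0.0645
finger_force: 30.0
clock: 6.38
tcp_pos: [0.5506, 0.1808, 0.0268]
tool_rot: [2.506, 1.894, 0.0]
ft_force: [-0.3, -0.4, -0.8]
opening: 0.0744
finger_force: 0.0
clock: 6.63
tcp_pos: [0.5505, 0.1807, 0.0267]
tool_rot: [2.506, 1.894, 0.0]
ft_force: [0.5, 0.5, -1.1]
opening: 0.0744
finger_force: 0.0
```

```bash
python3 -m inch '[0,0,-1,0,0,0,0,0,-4,0,0,0,0,0,-8,0,0,0,0,0,-12,0,0,0,0,0,-14,0,0,0,0,0,-14,0,0,0]'>/dev/null; python3 -m inch '[3,0,0,0,0,0,7,0,0,0,0,0,11,0,0,0,0,0,11,0,0,0,0,0,11,0,0,0,0,0,11,0,0,0,0,0]' 1; python3 - <<'E'
from h import *
print(rel(cw(0,.165,.097)))
c=cam('top'); cv2.imwrite('pics/t4.png',cv2.resize(c['color'][130:270,170:350],None,fx=4,fy=4)[...,::-1])
E
```

```text
clock: 7.63
tcp_pos: [0.5795, 0.2861, 0.1658]
tool_rot: [-2.505, -1.895, 0.003]
ft_force: [0.0, 0.1, -0.3]
opening: 0.0385
finger_force: 0.0
[-0.25, 0.02, 6.88, -0.08, 0.09, 0.02]
```

View pics/t4.png

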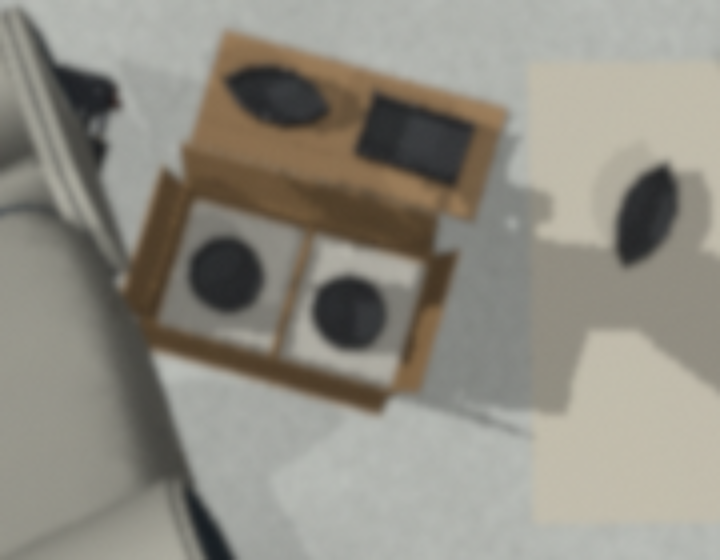

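Both tins sit flat in their cells ((225,272) and (350,312)), with all flaps still open. Fold the left end flap.

```bash
python3 -m inch '[0,0,2,0,0,0,0,0,4.5,0,0,0,0,0,6.9,0,0,0,0,0,6.9,0,0,0,-1.5,0,6.9,0,0,0,-3.3,0,6.9,0,0,0]' 1; python3 - <<'E'
from h import *
for y,z in((.135,.097),(.12,.098),(.109,.1),(.0955,.092),(.0855,.08),(.081,.069),(.0795,.0595)): print(rel(cw(0,y,z))[:3])
E
```

```text
clock: 8.18
tcp_pos: [0.5717, 0.254, 0.0986]
tool_rot: [2.505, 1.895, 0.002]
ft_force: [-0.2, 1.2, 1.2]
opening: 0.0006
finger_force: 0.5
[0.04, -0.11, 0.16]
[-1.46, -0.11, 0.06]
[-2.56, -0.11, -0.14]
[-3.91, -0.11, 0.66]
[-4.91, -0.11, 1.86]
[-5.37, -0.11, 2.96]
[-5.52, -0.12, 3.91]
```

```bash
python3 -m inch '[-1.5,0,0,0,0,0,-2.5,0,-0.1,0,0,0,-3.9,0,0.7,0,0,0,-4.5,0,1.3,0,0,0,-4.9,0,1.9,0,0,0,-5.2,0,2.4,0,0,0,-5.4,0,3,0,0,0,-5.5,0,3.4,0,0,0,-5.5,0,3.7,0,0,0,-5.5,0,3.7,0,0,0]'; python3 - <<'E'
from h import *
print(rel(cw(0,.0795,.0595)))
E
```

```text
clock: 9.02
tcp_pos: [0.556, 0.202, 0.0597]
tool_rot: [-2.505, -1.895, 0.002]
ft_force: [0.2, 0.1, -0.5]
opening: 0.0005
finger_force: 0.0
[-0.08, -0.01, 0.02, -0.07, 0.05, -0.0]
```

```bash
python3 -m inch '[0,0,0.1,0,0,0,0,0,0.2,0,0,0,0,0,0.2,0,0,0]'; python3 -m inch '[0,0,0.1,0,0,0,0,0,0.2,0,0,0,0,0,0.2,0,0,0]'; python3 - <<'E'
from h import *
P=cloud(cam('scene')).reshape(-1,3); P=P[~np.isnan(P[:,0])]; d=P[:,:2]-C0; x,y,z=d@CX,d@CY,P[:,2]
m=(abs(x)<.055)&(y>.056)&(y<.112)&(z>.03)&(z<.12)&(abs(x)>.025); print(m.sum(),np.percentile(z[m],[5,50,95]),np.polyfit(y[m],z[m],1))
E
```

```text
clock: 9.27
tcp_pos: [0.5565, 0.2021, 0.0586]
tool_rot: [-2.506, -1.895, -0.0]
ft_force: [-0.4, -0.5, 0.2]
opening: 0.0005
finger_force: 0.0
clock: 9.52
tcp_pos: [0.5567, 0.2021, 0.0579]
tool_rot: [2.506, 1.895, 0.001]
ft_force: [-3.6, -0.7, 10.4]
opening: 0.0006
finger_force: 5.2
256 [0.04341324 0.04836449 0.05204954] [-0.04506405  0.05191367]
```

Left flap is at its stop (10 N) and level. Now the right one.

```bash
python3 -m inch '[0,0,-2,0,0,0,0,0,-6,0,0,0,0,0,-10,0,0,0,-2,0,-11,0,0,0,-6,0,-11,0,0,0,-10,0,-11,0,0,0,-14,0,-11,0,0,0,-18,0,-11,0,0,0,-22,0,-11,0,0,0,-25,0,-11,0,0,0,-25,0,-11,0,0,0,-25,0,-11,0,0,0]'; python3 - <<'E'
from h import *
for y,z in((-.17,.097),(-.135,.097),(-.12,.098),(-.109,.1),(-.0955,.092),(-.0855,.08),(-.081,.069),(-.0795,.0595)): print(rel(cw(0,y,z))[:3])
E
```

```text
clock: 10.57
tcp_pos: [0.4881, -0.0399, 0.1669]
tool_rot: [2.509, 1.89, 0.001]
ft_force: [0.9, -0.1, -0.4]
opening: 0.0002
finger_force: 0.0
[0.1, -0.07, 6.99]
[3.6, -0.08, 7.0]
[5.1, -0.09, 6.9]
[6.2, -0.09, 6.7]
[7.55, -0.1, 7.5]
[8.55, -0.1, 8.7]
[9.0, -0.1, 9.8]
[9.15, -0.1, 10.75]
```

```bash
python3 -m inch '[0,0,3,0,0,0,0,0,6,0,0,0,0,0,7,0,0,0,1.5,0,7,0,0,0,3.5,0,7,0,0,0,5,-0.1,6.9,0,0,0,6.2,-0.1,6.8,0,0,0,7.4,-0.1,7.3,0,0,0,8,-0.1,8,0,0,0,8.5,-0.1,8.7,0,0,0,8.9,-0.1,9.5,0,0,0,9,-0.1,10,0,0,0]'; python3 -m inch '[0.1,0,0.3,0,0,0,0.1,0,0.6,0,0,0,0.1,0,0.8,0,0,0,0.1,0,0.8,0,0,0]';python3 - <<'E'
from h import *
print(rel(cw(0,-.0795,.0580)))
E
```

```text
clock: 11.57
tcp_pos: [0.5117, 0.0486, 0.0655]
tool_rot: [-2.505, -1.895, 0.001]
ft_force: [0.6, -0.5, 1.0]
opening: 0.0004
finger_force: 0.3
clock: 11.9
tcp_pos: [0.5118, 0.0488, 0.0583]
tool_rot: [-2.506, -1.894, 0.001]
ft_force: [-0.5, 0.2, 0.8]
opening: 0.0
finger_force: 0.0
[-0.04, 0.06, 0.03, -0.04, 0.01, -0.05]
```

```bash
python3 -m inch '[0,0,0.1,0,0,0,0,0,0.15,0,0,0,0,0,0.15,0,0,0]'; python3 -m inch '[0,0,-2,0,0,0,0,0,-6,0,0,0,0,0,-10,0,0,0,1,-1.5,-11,0,0,0,3,-4.5,-11,0,0,0,5,-7.5,-11,0,0,0,7,-10.5,-11,0,0,0,8,-13,-11,0,0,0,8,-13,-11,0,0,0,8,-13,-11,0,0,0]'; python3 - <<'E'
from h import *
for x,z in((-.13,.097),(-.09,.1),(-.075,.105),(-.062,.107),(-.0476,.0975),(-.037,.085),(-.032,.073),(-.0305,.0608)): print(rel(cw(x,0,z))[:3])
P=cloud(cam('scene')).reshape(-1,3); P=P[~np.isnan(P[:,0])]; d=P[:,:2]-C0; x,y,z=d@CX,d@CY,P[:,2]
for s in(1,-1):
    m=(abs(x)<.055)&(s*y>.056)&(s*y<.112)&(z>.03)&(z<.12); print(m.sum(),np.percentile(z[m],[5,50,95]),np.polyfit(y[m],z[m],1))
E
```

```text
clock: 12.15
tcp_pos: [0.5121, 0.0489, 0.0579]
tool_rot: [2.506, 1.894, -0.0]
ft_force: [-1.5, -0.6, 8.2]
opening: 0.0004
finger_force: 4.0
clock: 12.98
tcp_pos: [0.4081, 0.1621, 0.1675]
tool_rot: [2.504, 1.897, 0.001]
ft_force: [0.4, -0.5, -0.3]
opening: 0.0004
finger_force: 0.0
[-0.17, 0.12, 7.05]
[-0.17, 4.12, 6.75]
[-0.18, 5.62, 6.25]
[-0.18, 6.92, 6.05]
[-0.18, 8.36, 7.0]
[-0.19, 9.42, 8.25]
[-0.19, 9.92, 9.45]
[-0.19, 10.07, 10.67]
498 [0.04298351 0.04845172 0.05212825] [-0.06037907  0.05316396]
375 [0.04421705 0.04869096 0.05255917] [-0.02995106  0.0459081 ]
```

```bash
python3 -m inch '[-0.2,0,3,0,0,0,-0.2,0,6,0,0,0,-0.2,0,7,0,0,0,-0.2,2,6.9,0,0,0,-0.2,4,6.7,0,0,0,-0.2,5.6,6.3,0,0,0,-0.2,6.9,6.1,0,0,0,-0.2,8,6.7,0,0,0,-0.2,8.8,7.5,0,0,0,-0.2,9.4,8.3,0,0,0,-0.2,9.8,9.1,0,0,0,-0.2,10,9.8,0,0,0]'; python3 -m inch '[0,0,0.3,0,0,0,0,0,0.6,0,0,0,0,0,0.8,0,0,0,0,0,0.8,0,0,0]';python3 - <<'E'
from h import *
print(rel(cw(-.0305,0,.0608)))
E
```

```text
clock: 14.03
tcp_pos: [0.5046, 0.1322, 0.0679]
tool_rot: [-2.506, -1.894, 0.001]
ft_force: [1.0, 0.2, 1.7]
opening: 0.0005
finger_force: 0.5
clock: 14.37
tcp_pos: [0.5039, 0.1325, 0.0612]
tool_rot: [-2.505, -1.895, 0.002]
ft_force: [0.6, 0.7, -0.2]
opening: 0.0004
finger_force: 0.0
[0.08, 0.06, 0.04, -0.05, 0.03, 0.0]
```

```bash
python3 -m inch '[0,0,0.1,0,0,0,0,0,0.15,0,0,0,0,0,0.15,0,0,0]'; python3 -m inch '[0,0,-2,0,0,0,0,0,-6,0,0,0,0,0,-10,0,0,0,0,2,-11,0,0,0,0,6,-11,0,0,0,0,10,-11,0,0,0,0,14,-11,0,0,0,0,16.1,-11,0,0,0,0,16.1,-11,0,0,0,0,16.1,-11,0,0,0]'; python3 - <<'E'
from h import *
for x,z in((.13,.097),(.09,.1),(.075,.105),(.062,.107),(.0476,.0975),(.037,.085),(.032,.073),(.0305,.0608)): print(rel(cw(x,0,z))[:3])
E
```

```text
clock: 14.62
tcp_pos: [0.504, 0.1325, 0.0609]
tool_rot: [-2.506, -1.895, 0.001]
ft_force: [-4.4, -2.0, 15.6]
opening: 0.0007
finger_force: 7.8
clock: 15.45
tcp_pos: [0.6593, 0.0882, 0.169]
tool_rot: [-2.506, -1.893, 0.001]
ft_force: [-0.4, 0.4, -0.5]
opening: 0.0002
finger_force: 0.0
[0.11, -0.04, 7.2]
[0.1, -4.04, 6.9]
[0.1, -5.55, 6.4]
[0.1, -6.85, 6.21]
[0.1, -8.28, 7.16]
[0.1, -9.34, 8.41]
[0.1, -9.84, 9.61]
[0.1, -9.99, 10.83]
```

```bash
python3 -m inch '[0.1,0,3,0,0,0,0.1,0,6,0,0,0,0.1,0,7,0,0,0,0.1,-2,7,0,0,0,0.1,-4,6.8,0,0,0,0.1,-5.5,6.4,0,0,0,0.1,-6.8,6.2,0,0,0,0.1,-8,6.9,0,0,0,0.1,-8.8,7.7,0,0,0,0.1,-9.4,8.5,0,0,0,0.1,-9.8,9.3,0,0,0,0.1,-10,10,0,0,0]'; python3 -m inch '[0,0,0.3,0,0,0,0,0,0.6,0,0,0,0,0,0.7,0,0,0,0,0,0.7,0,0,0]';python3 - <<'E'
from h import *
print(rel(cw(.0305,0,.0608)))
E
```

```text
clock: 16.45
tcp_pos: [0.5626, 0.1169, 0.0688]
tool_rot: [-2.505, -1.895, 0.001]
ft_force: [0.4, 0.2, 0.1]
opening: 0.0009
finger_force: 0.4
clock: 16.78
tcp_pos: [0.5637, 0.1165, 0.0623]
tool_rot: [-2.506, -1.894, 0.0]
ft_force: [0.4, 0.4, 0.6]
opening: 0.0001
finger_force: 0.0
[-0.02, -0.04, 0.15, -0.02, 0.01, -0.04]
```

Press to the stop, then lift clear, swing aside and look.

```bash
python3 -m inch '[0,0,0.15,0,0,0,0,0,0.25,0,0,0,0,0,0.25,0,0,0]'; python3 -m inch '[0,0,-2,0,0,0,0,0,-6,0,0,0,0,0,-10,0,0,0,0,0,-14,0,0,0,-4,-2,-16,0,0,0,-8,-4,-16,0,0,0,-12,-6,-16,0,0,0,-16,-8,-16,0,0,0,-20,-10,-16,0,0,0,-24,-12,-16,0,0,0,-28,-14,-16,0,0,0,-28,-14,-16,0,0,0]';  python3 - <<'E'
from h import *
a=[]
for n,(v,u) in(('scene',(130,200)),('top',(120,170))):
    c=cam(n); a.append(cv2.resize(c['color'][v:v+170,u:u+200],None,fx=2,fy=2))
    P=cloud(c).reshape(-1,3); P=P[~np.isnan(P[:,0])]; d=P[:,:2]-C0; x,y,z=d@CX,d@CY,P[:,2]
    for s in(1,-1):
        m=(abs(y)<.1)&(s*x>.006)&(s*x<.06)&(z>.03)&(z<.12); print(n,s,m.sum(),np.percentile(z[m],[5,50,95]).round(4),np.polyfit(x[m],z[m],1).round(4))
cv2.imwrite('pics/end.png',np.hstack(a)[...,::-1])
E
```

```text
clock: 17.03
tcp_pos: [0.5641, 0.1167, 0.061]
tool_rot: [2.506, 1.894, 0.001]
ft_force: [-1.5, 0.2, 6.9]
opening: 0.0003
finger_force: 3.0
clock: 18.03
tcp_pos: [0.3498, -0.116, 0.2203]
tool_rot: [2.506, 1.894, -0.001]
ft_force: [-0.4, -0.5, -0.1]
opening: 0.0006
finger_force: 0.0
scene 1 765 [0.0479 0.0517 0.0557] [-0.0014  0.0518]
scene -1 732 [0.0473 0.0518 0.0556] [-0.0046  0.0515]
top 1 865 [0.0438 0.0492 0.0544] [0.0081 0.049 ]
top -1 881 [0.0439 0.049  0.0542] [-0.0041  0.049 ]
```

View pics/end.png

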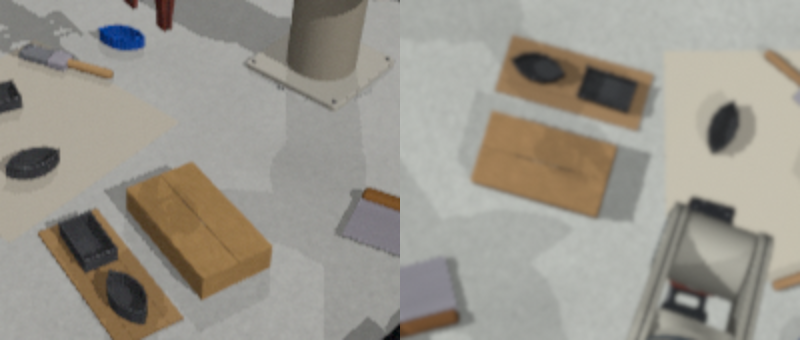

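The carton is closed and flat in both views (scene 198,230; top 545,165). Both long flaps measure level, the neighbouring tins are where they were, and the robot is clear.

```bash
python3 -m inch '[0,0,0,0,0,0,0,0,0,0,0,0,0,0,0,0,0,0,0,0,0,0,0,0]' && python3 -c "
from cell import arm
print(arm.hand_in())"
```

```text
clock: 18.47
tcp_pos: [0.3533, -0.1139, 0.2202]
tool_rot: [2.504, 1.897, 0.0]
ft_force: [-0.4, 0.6, -0.5]
opening: 0.0004
finger_force: 0.0
the job is handed in; nothing more can be done
None
```

The job is handed in at 18.5 s: round_b sits flat and open side up in the carton's +y cell beside round_a, and all four flaps are closed flat, ends first and then the long ones; in the final pictures nothing else in view had been moved.

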